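Move a push-fit stop end from one copper tail to the other

ROBOT

A 7-joint arm with a two-finger parallel gripper is mounted at the origin on the work surface. World frame = base frame: x ahead of the robot, y to its left, z up, the work surface at z = 0. Lengths are in m, angles in rad, forces in N, time in s.
With the tool pointing down it reaches from about 0.425 to 0.875 m from the base axis. Payload 4.7 kg.
Tool frame: the origin (TCP) lies midway between the tips of the shut fingers; the grasp point (between the pads) lies 19 mm behind it; z points along the fingers, y is the line along which they close (so a half turn about z gives the same grasp; the last joint's range is limited). The gripper opens to 87 mm and grips with 3 to 60 N. Pads are 19 mm wide; open, the fingers measure 117 mm over their backs; the gripper's body (75 mm by 190 mm) begins 51 mm behind the grasp point.
Start: joints at [-1.315, 0.321, -0.07, 1.45, 0.023, 1.371, -0.057], TCP at [0.156, 0.631, 0.185] pointing down, gripper open.
Joint ranges: [-2.86, 2.86], [-0.3, 2.09], [-1.38, 1.24], [0.06, 2.45], [-1.56, 4.7], [0.09, 2.05], [-2.69, 2.69]. Speed limits (rad/s): [2.57, 2.57, 3.14, 3.14, 3.14, 3.14, 3.14].

INTERFACE

Orientations are given as a rotation vector (axis times angle).
In Python, from bench import ctrl gives the robot as it stands. The module is installed in compiled form; this text tells all that it offers.
- The arm moves only by the shell command python3 -m handwheel 'ROWS' [FORCE]. ROWS is JSON, a list of rows, each a list of 7 numbers: the finger opening in m, from 0 to 0.087, then the shift along the tool's x, y, z in m, then the turn, a rotation vector about the tool's x, y, z in degrees. A call has 1 to 12 rows; each row shifts and turns the commanded pose from where the row before left it, along the tool's axes as they then stand; what a row does not reach is not made up. A row lasts 1/8 s, in which the tool goes at most 62.5 mm and 10.7 degrees, less where a joint would pass 70% of its speed; a pose out of reach is approached as far as the arm can. A call is refused whole if a number of a shift passes 0.0625 or a number of a turn 10.7, either way. A call with a gripper value outside its range is refused whole. The fingers move at their own pace and stop on an object; FORCE is the grip in N (left out, the last holds). Time passes only in rows, so rows that do not move let the fingers close. It gives the time, the measured TCP pose, the force, the opening and the grip force at its end, in the units of the state.
- ctrl.get_state(): the state, without advancing time (a new reading comes with each control period).
- ctrl.get_image(name): name is "scene" or "top" or "wrist"; returns (picture, depth): 384x512x3 uint8, blue, green, red; 384x512 float32, m along the optical axis (not along the pixel's ray), 0 where there is no reading.
- ctrl.camera_info(name): a dict with "intrinsics" (3x3 intrinsics, pixels), "D" ([k1, k2, p1, p2, k3] as OpenCV has them; the pictures are not rectified), "R" (3x3) and "t" (3): a world point X has camera coordinates R X + t. Camera axes: x right, y down, z forward; pixel columns grow to the right and rows downward; lengths in m; the calibration is good to about 2 mm. A picture is of the moment at which its call begins: read the wrist's pose just before it. camera_info takes no time and is no camera call; for the wrist camera it gives the pose at the moment of the call.
- ctrl.close_job(): hands the job in; it is judged then, once.
The state is a dict: "time": time; "joint_positions": joint angles; "qd": joint speeds; "joint_torque": joint torques, N m; "position": TCP position; "tool_rot": TCP orientation; "ft_force": force on the tool from outside, world axes, zero at the start; "torque": the same for the moment, N m; "grip_width": opening from 0.0 (shut) to 1.0 (fully open); "grip_force": force on a finger pad.
Only numpy, scipy, OpenCV 4.12 (cv2) and the standard library are available. Lean on these libraries where they do the work, as an engineer would, in place of code of your own. Each camera call takes 0.05 s, during which the arm holds its last target. There are 200 camera calls.

TASK

The cold tail (blue band) is going to be connected, so take the white push-fit stop end off it: press its black collet ring into the body and keep it pressed while you draw the fitting off the pipe, without wrenching the pipework or crushing the ring. Then push the same stop end fully home on the hot tail (red band) and let go, so that its ring springs back out and it is locked on; leave the other things on the worktop alone.

Things in the scene. Friction and masses are not known exactly. Their poses are not given: they have to be found in the camera images.
- stop_end: White plastic push-fit stop end (end cap) for 15 mm pipe, about 50 g, 29 mm in diameter. Origin on its axis; x axis along the bore, from the closed end to the mouth. Flat closed end face at x = -22 mm, body's mouth at x = +20 mm, bore's floor (where the pipe's end stops) at x = -8 mm. Fully home on a tail: axes parallel to the tail's, origin at x = -87 mm in the tail's frame.
- cap_end (a point): Centre of the stop end's flat, closed end face, on the axis (x = -22 mm of the stop end).
- ring_face (a point): Centre of the outer face of the black collet ring that stands out of the mouth: flange 26 mm in diameter, hole 17 mm, 4 mm thick; moves with the ring. It lies at x = +27 mm of the stop end when collet = 0. The flange stands 5.5 mm proud of the pipe all round, so a fingertip can bear on it from above the pipe while the other finger bears on the closed end face.
- collet (a joint): Travel of the collet ring into the body, m: 0 to -0.001 locked on a pipe, 0.003 fully in, -0.001 with no pipe. Spring about 4 N locked, 9 N fully in; the ring cracks at 25 N. Its steel teeth sit in the pipe's groove: pulling the body alone never frees it. With the ring fully in the teeth stand clear and only the O-ring drags, some 6 N. Let go, the ring springs out and locks.
- tail_cold: Cold tail: level 15 mm chromed pipe, blue band near the boxing, sticking out 95 mm from the boxing's face toward the robot's right (roughly -y), axis 85 mm above the worktop. Origin on the pipe's axis at the face; x axis along the pipe into the boxing, z up. Chamfered end at x = -95 mm; groove at x = -70 to -76 mm. White cover plate at the face, 7 mm thick. The stop end starts fully home here.
- tail_hot: Hot tail: the same pipe with a red band, open, parallel to the cold tail, 100 to 140 mm beside it, on either side; same frame.
- tail_cold_end (a point): Centre of the cold pipe's end, on its axis (hidden in the stop end).
- tail_hot_end (a point): Centre of the hot pipe's open end, on its axis.
- boxing: Low white pipe boxing fixed on the worktop, 440 mm long, 100 mm deep, 130 mm high, its top overhangs the face by 6 mm. Origin on the worktop at the middle of its face; x axis into it, square to the face (roughly world +y); the tails come out of the face.
- mug: Blue mug, 80 mm in diameter, 92 mm high, a bystander; origin at the centre of its underside.
- cleaner: White bottle of cleaner with a red cap, 68 mm in diameter, 185 mm high, a bystander; origin at the centre of its underside.
- spanner: Steel spanner, 180 mm long, lying on the worktop, a bystander; origin at its middle, on the worktop.
- pipe_cold (a joint): Lengthways give of the cold pipe in its hidden clips, m: 0 at rest, + pushed into the boxing, - pulled out; springy, about 1 mm for each 10 N.
- pipe_hot (a joint): Lengthways give of the hot pipe in its hidden clips, m: 0 at rest, + pushed into the boxing, - pulled out; springy, about 1 mm for each 10 N. Pushing the stop end on is light until the pipe's end meets the O-ring about 6 mm before home; getting through that takes 10 to 15 N; it is home when the pipe's end stops on the bore's floor and the push rises steeply to about 20 N.
Things that resemble listed ones, but are neither listed nor needed, are in the scene too. Leave any green or turquoise look-alike of the stop_end alone.

How it is judged:
By the outcome, as a careful person would: the job done as asked, in the order asked, and still so for the second after the job is handed in, with the robot touching nothing.
It also fails if it takes over 48 s, if anything falls off the work surface, if the arm or the gripper's body presses on something with over 40 N, if the wrist force passes 120 N, or if a joint passes its speed limit or range.

## Working session

There is one attempt and no reset: what is moved stays moved. The work goes in short steps, Python scripts to look and compute and a shell command to move; the robot and the scene stay as the last step left them, time stands still between calls to the robot, and variables do not carry over. Pictures are saved under pics/ and viewed, at most 10 in all, crops included, and the job is handed in when it is done.

```bash
mkdir -p pics; python3 - <<'E'
from bench import ctrl
import cv2,numpy as np
s=ctrl.get_state();print({k:np.round(v,3) for k,v in s.items()})
for n in("scene","top","wrist"):
    i=ctrl.camera_info(n);im,d=ctrl.get_image(n);np.savez(f"{n}.npz",im=im,d=d,K=i["intrinsics"],D=i["D"],R=i["R"],t=i["t"])
    print(n,np.round(i["intrinsics"],1).tolist(),np.round(i["D"],3),np.round(i["R"],3).tolist(),np.round(i["t"],3))
    if n!="wrist":cv2.imwrite(f"pics/{n}.png",im)
E
```

```text
{'time': np.float64(0.0), 'joint_positions': array([-1.315,  0.322, -0.07 ,  1.452,  0.023,  1.371, -0.057]), 'qd': array([ 0.001, -0.001, -0.001, -0.001,  0.   , -0.   , -0.   ]), 'joint_torque': array([-0.0000e+00, -4.9127e+01, -4.0400e-01, -3.1253e+01, -6.4000e-02,
        4.4000e-02,  0.0000e+00]), 'position': array([0.156, 0.63 , 0.184]), 'tool_rot': array([-3.790e-01, -3.119e+00,  3.000e-03]), 'ft_force': array([ 0.164, -0.492,  0.244]), 'torque': array([-0.039, -0.017,  0.006]), 'grip_force': np.float64(0.0), 'grip_width': np.float64(0.999)}
scene [[428.6, 0.0, 251.1], [0.0, 428.6, 186.8], [0.0, 0.0, 1.0]] [-0.114  0.     0.     0.     0.   ] [[-0.678, 0.735, -0.005], [0.584, 0.535, -0.61], [-0.445, -0.417, -0.792]] [ 0.451 -0.303  1.074]
top [[422.7, 0.0, 255.3], [0.0, 422.7, 195.3], [0.0, 0.0, 1.0]] [-0.122  0.     0.     0.     0.   ] [[-0.006, -1.0, 0.009], [-0.994, 0.005, -0.113], [0.113, -0.009, -0.994]] [-0.063  0.632  0.776]
wrist [[329.4, 0.0, 259.8], [0.0, 329.4, 193.1], [0.0, 0.0, 1.0]] [-0.086  0.     0.     0.     0.   ] [[0.24, 0.971, -0.003], [0.93, -0.229, 0.288], [0.279, -0.072, -0.958]] [-0.649 -0.035  0.393]
```

View pics/scene.png

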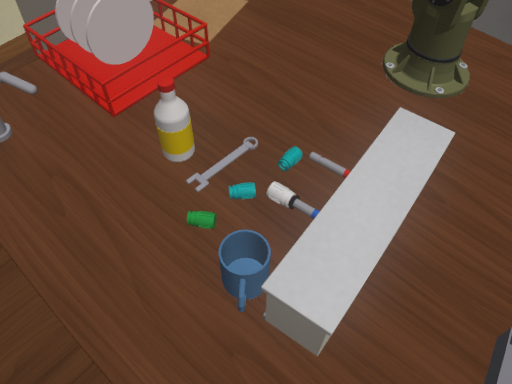

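View pics/top.png

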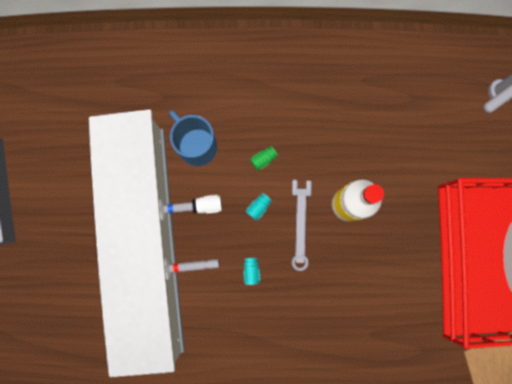

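The scene view shows the white stop end with its black ring on the blue-band tail, at (282,195), and the open red-band tail ending at (311,156). In the top view they are at (207,204) and (217,264). The turquoise and green look-alikes lie on the worktop near (258,206), (251,271) and (264,158) in the top view.

```bash
cat > h.py <<'E'
import numpy as np,cv2
def load(n):
    z=np.load(f"{n}.npz");return [z[k] for k in("im","d","K","D","R","t")]
def pts(uv,d,K,D,R,t):
    uv=np.asarray(uv,float).reshape(-1,2)
    r=cv2.undistortPoints(uv[:,None],K,D)[:,0]
    c=np.c_[r,np.ones(len(r))]*np.asarray(d).reshape(-1,1)
    return (c-t)@R
def plane(uv,z,K,D,R,t):
    a=pts(uv,np.ones(len(uv)),K,D,R,t);C=-R.T@t
    return C+(a-C)*((z-C[2])/(a-C)[:,2])[:,None]
E
python3 - <<'E'
from h import *
for n in("top","scene"):
    im,d,K,D,R,t=load(n)
    v,u=np.nonzero(d>0);P=pts(np.c_[u,v],d[v,u],K,D,R,t)
    uv=np.c_[u,v]
    c=im[v,u].astype(int)
    hsv=cv2.cvtColor(im,cv2.COLOR_BGR2HSV)[v,u].astype(int)
    reg=(P[:,2]>.06)&(P[:,2]<.115)
    # boxing top
    b=(abs(P[:,2]-.13)<.006)&(hsv[:,1]<40)
    print(n,"C",np.round(-R.T@t,3),"box top n",b.sum(),P[b].min(0).round(3),P[b].max(0).round(3))
    box=cv2.minAreaRect(P[b][:,:2].astype(np.float32)*1000);print(cv2.boxPoints(box).round(1).tolist(),box)
    m=np.zeros(d.shape,np.uint8);m[v[reg],u[reg]]=1
    k,l,st,ce=cv2.connectedComponentsWithStats(m)
    for i in range(1,k):
        if st[i,4]<60: continue
        s=l[v,u]==i;Q=P[s]
        print(i,st[i],ce[i].round(1),Q.min(0).round(3),Q.max(0).round(3),c[s].mean(0).round())
E
```

```text
top C [ 0.541 -0.058  0.843] box top n 17298 [ 0.317 -0.278  0.124] [0.774 0.229 0.136]
[[315.5, 183.1999969482422], [368.29998779296875, -304.3999938964844], [816.2999877929688, -255.89999389648438], [763.5, 231.6999969482422]] ((565.9180908203125, -36.364471435546875), (450.6432800292969, 490.39154052734375), 6.177197456359863)
2 [170 111  45  50 699] [190.5 134.7] [0.696 0.011 0.06 ] [0.793 0.098 0.096] [125.  95.  67.]
3 [ 153  121   69  240 1947] [181.9 233.9] [ 0.333 -0.003  0.06 ] [0.768 0.125 0.106] [150. 151. 158.]
4 [ 449  177   63  172 1595] [471.3 262.3] [ 0.347 -0.56   0.06 ] [ 0.657 -0.434  0.109] [ 36.  45. 215.]
8 [337 182  28  38 287] [345.  205.1] [ 0.582 -0.259  0.06 ] [ 0.646 -0.217  0.115] [ 96. 158. 177.]
scene C [0.962 0.278 0.668] box top n 17779 [ 0.317 -0.721  0.124] [0.782 0.23  0.136]
[[314.79998779296875, 183.10000610351562], [412.1000061035156, -740.5999755859375], [861.2999877929688, -693.2999877929688], [763.9000244140625, 230.39999389648438]] ((588.0346069335938, -255.08941650390625), (451.6123352050781, 928.8438110351562), 6.0147175788879395)
1 [  23    0  185  100 1720] [115.   44.7] [ 0.346 -0.807  0.06 ] [ 0.658 -0.431  0.108] [ 31.  39. 151.]
2 [  57   10   97   50 1747] [111.   35.1] [ 0.408 -0.723  0.06 ] [ 0.598 -0.569  0.115] [142. 143. 154.]
3 [ 406   26   59   42 1136] [432.   51.4] [-0.02  -0.069  0.06 ] [0.071 0.067 0.115] [36. 49. 50.]
4 [154 109  38  34 748] [174.1 128.9] [ 0.59  -0.271  0.06 ] [ 0.654 -0.216  0.115] [ 79. 129. 142.]
6 [309 151  41  27 362] [328.8 164.1] [ 0.494 -0.001  0.08 ] [0.515 0.08  0.094] [115. 112. 128.]
7 [267 181  52  38 733] [289.2 198.5] [ 0.596 -0.002  0.075] [0.627 0.09  0.101] [148. 144. 145.]
8 [ 219  229   52   77 1406] [244.2 259.8] [0.695 0.012 0.06 ] [0.795 0.1   0.094] [107.  83.  60.]
9 [266 294  62  50 783] [295.6 319.6] [0.749 0.126 0.06 ] [0.769 0.223 0.107] [ 94. 100. 105.]
```

```bash
python3 - <<'E'
from h import *
im,d,K,D,R,t=load("top")
# boxing face edge: top front edge, z=.13
v,u=np.nonzero(d>0);P=pts(np.c_[u,v],d[v,u],K,D,R,t)
b=(abs(P[:,2]-.13)<.006)&(P[:,1]>.04)&(u<175)&(u>85)
r=cv2.minAreaRect(np.c_[u,v][b].astype(np.float32));e=plane(cv2.boxPoints(r),.13,K,D,R,t);print("box corners",e[:,:2].round(4).tolist())
reg=(P[:,2]>.07)&(P[:,2]<.108)&(u>160)&(u<225)
nm={"cold":reg&(v>185)&(v<222),"hot":reg&(v>250)&(v<280)}
for k,m in nm.items():
    W=plane(np.c_[u,v][m],.085,K,D,R,t)
    hs=cv2.cvtColor(im,cv2.COLOR_BGR2HSV)[v,u][m]
    print(k,m.sum(),"u",u[m].min(),u[m].max(),"v",v[m].min(),v[m].max())
    # column-wise centre
    for uu in range(u[m].min(),u[m].max()+1,3):
        s=u[m]==uu
        print(uu,s.sum(),W[s][:,:2].mean(0).round(4),"w",(np.ptp(W[s][:,0])*1000).round(1),"z",P[m][s][:,2].max().round(4),im[v[m][s],uu].mean(0).round())
cv2.imwrite("pics/crop.png",cv2.resize(im[180:290,150:280],None,fx=5,fy=5,interpolation=cv2.INTER_CUBIC))
E
```

```text
box corners [[0.7656, 0.2384], [0.7745, 0.1179], [0.328, 0.0705], [0.3151, 0.1842]]
cold 758 u 161 221 v 195 221
161 22 [0.5997 0.1052] w 38.0 z 0.1001 [145. 150. 154.]
164 12 [0.5997 0.0997] w 19.9 z 0.0932 [150. 150. 154.]
167 8 [0.6033 0.0943] w 12.7 z 0.0946 [194. 145. 131.]
170 9 [0.6041 0.0888] w 14.5 z 0.093 [199. 104.  50.]
173 9 [0.6041 0.0834] w 14.5 z 0.0927 [179. 141. 134.]
176 8 [0.605  0.0779] w 12.7 z 0.0944 [171. 166. 171.]
179 8 [0.605  0.0725] w 12.7 z 0.0932 [172. 166. 171.]
182 9 [0.6059 0.0671] w 14.5 z 0.0927 [164. 161. 167.]
185 8 [0.6068 0.0616] w 12.7 z 0.0932 [172. 167. 172.]
188 8 [0.6067 0.0562] w 12.7 z 0.0941 [173. 167. 172.]
191 9 [0.6076 0.0508] w 14.5 z 0.0931 [147. 144. 150.]
194 15 [0.6076 0.0454] w 25.3 z 0.0977 [41. 43. 49.]
197 14 [0.6103 0.04  ] w 23.5 z 0.1002 [225. 229. 232.]
200 15 [0.6094 0.0345] w 25.3 z 0.1017 [238. 240. 242.]
203 16 [0.6103 0.0291] w 27.1 z 0.1006 [234. 237. 239.]
206 17 [0.6111 0.0237] w 28.9 z 0.1015 [236. 239. 241.]
209 17 [0.6111 0.0183] w 28.9 z 0.1016 [240. 242. 244.]
212 17 [0.6111 0.0129] w 28.9 z 0.1022 [239. 241
[... 547 characters left out ...]
 0.066 ] w 14.2 z 0.094 [160. 156. 163.]
185 9 [0.5004 0.0607] w 14.2 z 0.0948 [162. 157. 165.]
188 8 [0.5013 0.0553] w 12.4 z 0.0945 [168. 164. 169.]
191 9 [0.5022 0.0499] w 14.2 z 0.0935 [160. 157. 164.]
194 9 [0.5022 0.0446] w 14.2 z 0.0939 [163. 159. 166.]
197 8 [0.5031 0.0392] w 12.4 z 0.0941 [168. 164. 170.]
200 8 [0.5031 0.0339] w 12.4 z 0.0941 [171. 166. 172.]
203 8 [0.503  0.0285] w 12.4 z 0.0943 [170. 164. 170.]
206 7 [0.5039 0.0232] w 10.6 z 0.0913 [172. 167. 173.]
209 8 [0.5048 0.0178] w 12.4 z 0.0942 [173. 169. 174.]
212 8 [0.5048 0.0125] w 12.4 z 0.0934 [175. 170. 175.]
215 7 [0.5057 0.0071] w 10.6 z 0.0942 [182. 176. 179.]
218 8 [0.5048 0.0018] w 12.4 z 0.0921 [113. 114. 126.]
```

View pics/crop.png

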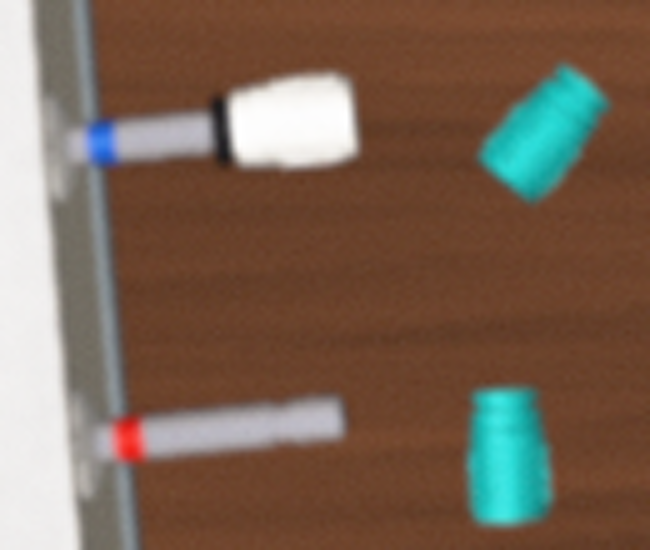

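The crop shows the black ring's left edge at column 192 and the closed face at column 221. The hot pipe ends at column 218.7. Both axes lean about 5.9°, and the 49.7 mm stop-end length and the heights agree with the given sizes. I'm moving now.

```bash
cat >> h.py <<'E'
from scipy.spatial.transform import Rotation as Ro
def to(s,p,yaw=95.9):
    M=Ro.from_rotvec(s["tool_rot"]).as_matrix()
    y=np.radians(yaw);c=np.array([np.cos(y),np.sin(y),0]);G=np.c_[np.cross(c,[0,0,-1]),c,[0,0,-1]]
    print("t",round(s["time"],2),"pos",np.round(s["position"],4),"F",np.round(s["ft_force"],1),"w",round(s["grip_width"]*87,1),"gf",round(s["grip_force"],1))
    if p is not None:print("shift mm",((M.T@(np.array(p)-s["position"]))*1000).round(1),"turn deg",np.degrees(Ro.from_matrix(M.T@G).as_rotvec()).round(2))
E
python3 -m handwheel '[[0.087,0,0,0,0,0,-10],[0.087,0,0,0,0,0,-9.7],[0.087,-0.03,-0.05,0,0,0,0],[0.087,-0.03,-0.05,0,0,0,0],[0.087,-0.03,-0.05,0,0,0,0],[0.087,-0.03,-0.05,0,0,0,0],[0.087,-0.03,-0.05,0,0,0,0],[0.087,-0.03,-0.05,0,0,0,0],[0.087,-0.03,-0.05,0,0,0,0],[0.087,-0.03,-0.05,0,0,0,0],[0.087,-0.03,-0.05,0,0,0,0],[0.087,-0.03,-0.05,0,0,0,0]]' 15
python3 -c "
from h import *;from bench import ctrl
to(ctrl.get_state(),[.6108,.022,.185])"
```

```text
time: 1.65
position: [0.5058, 0.1627, 0.1853]
tool_rot: [-0.161, 3.137, 0.001]
ft_force: [-0.6, -0.1, -0.3]
grip_width: 1.001
grip_force: 0.0
t 1.65 pos [0.5058 0.1627 0.1853] F [-0.6 -0.1 -0.3] w 87.1 gf 0.0
shift mm [ -90.1 -150.7    0.2] turn deg [ 0.02  0.02 -0.04]
```

```bash
python3 -m handwheel '[[0.087,-0.03,-0.05,0,0,0,0],[0.087,-0.03,-0.05,0,0,0,0],[0.087,-0.03,-0.05,0,0,0,0],[0.087,0,0,0,0,0,0],[0.087,0,0,0,0,0,0]]'
python3 - <<'E'
from h import *;from bench import ctrl
s=ctrl.get_state();to(s,[.6108,.022,.185])
for n in("wrist","top"):
    i=ctrl.camera_info(n);im,d=ctrl.get_image(n);np.savez(f"{n}2.npz",im=im,d=d,K=i["intrinsics"],D=i["D"],R=i["R"],t=i["t"])
cv2.imwrite("pics/w2.png",np.load("wrist2.npz")["im"])
im,d,K,D,R,t=load("wrist2")
print("cam",(-R.T@t).round(3))
v,u=np.nonzero(d>0);P=pts(np.c_[u,v],d[v,u],K,D,R,t)
hs=cv2.cvtColor(im,cv2.COLOR_BGR2HSV)[v,u].astype(int)
reg=(P[:,2]>.07)&(P[:,2]<.108)&(P[:,1]<.085)
for nme,m in(("cold",reg&(abs(P[:,0]-.608)<.03)),("hot",reg&(abs(P[:,0]-.503)<.03)),("white",reg&(abs(P[:,0]-.608)<.03)&(hs[:,2]>150)&(P[:,1]<.05))):
    if m.sum()<20: print(nme,m.sum());continue
    print(nme,m.sum(),np.c_[u,v][m].min(0),np.c_[u,v][m].max(0),P[m].min(0).round(4),P[m].max(0).round(4))
    for y in np.arange(-.01,.08,.008):
        q=m&(abs(P[:,1]-y)<.002)
        if q.sum()>5:print(round(y,3),q.sum(),"x",P[q][:,0].min().round(4),P[q][:,0].max().round(4),"zmax",np.percentile(P[q][:,2],97).round(4))
E
```

```text
time: 2.28
position: [0.6094, 0.0248, 0.1847]
tool_rot: [0.16, -3.136, -0.001]
ft_force: [-0.3, 0.0, -0.3]
grip_width: 0.999
grip_force: 0.0
t 2.27 pos [0.6094 0.0248 0.1847] F [-0.3  0.  -0.3] w 86.9 gf 0.0
shift mm [-1.1 -2.9 -0.3] turn deg [ 0.04 -0.07 -0.06]
cam [0.531 0.017 0.385]
cold 3331 [  0 129] [325 198] [ 0.584  -0.2383  0.07  ] [0.638  0.085  0.1037]
-0.002 40 x 0.5976 0.6153 zmax 0.0999
0.006 141 x 0.5962 0.6249 zmax 0.1019
0.014 141 x 0.5955 0.6249 zmax 0.1015
0.022 143 x 0.5947 0.6234 zmax 0.1014
0.03 133 x 0.5945 0.6218 zmax 0.1007
0.038 125 x 0.5942 0.6198 zmax 0.1002
0.046 126 x 0.5943 0.6193 zmax 0.0993
0.054 72 x 0.5991 0.6135 zmax 0.0941
0.062 66 x 0.5982 0.6126 zmax 0.0944
0.07 68 x 0.5971 0.6121 zmax 0.0948
0.078 73 x 0.5961 0.6114 zmax 0.0943
hot 1803 [245  53] [344  72] [0.4891 0.0013 0.0847] [0.5119 0.0849 0.0959]
0.006 84 x 0.4978 0.5119 zmax 0.0941
0.014 88 x 0.496 0.511 zmax 0.094
0.022 73 x 0.4969 0.5102 zmax 0.0937
0.03 93 x 0.4944 0.5095 zmax 0.0944
0.038 87 x 0.4935 0.5084 zmax 0.0945
0.046 88 x 0.4927 0.507 zmax 0.0943
0.054 86 x 0.4916 0.5061 zmax 0.0947
0.062 85 x 0.4908 0.5051 zmax 0.0943
0.07 89 x 0.4899 0.5049 zmax 0.0944
0.078 87 x 0.4899 0.5049 zmax 0.0945
white 2479 [  0 129] [287 198] [ 0.584  -0.2383  0.07  ] [0.638  0.05   0.1037]
-0.002 38 x 0.5979 0.6153 zmax 0.0999
0.006 141 x 0.5962 0.6249 zmax 0.1019
0.014 141 x 0.5955 0.6249 zmax 0.1015
0.022 143 x 0.5947 0.6234 zmax 0.1014
0.03 129 x 0.5949 0.6218 zmax 0.1007
0.038 124 x 0.5945 0.6198 zmax 0.1002
```

View pics/w2.png

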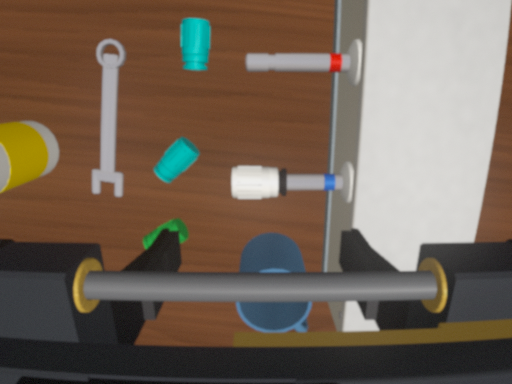

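The wrist view confirms the stop end at (231–279,183) and the hot pipe end at (246,62). The fingers straddle the stop end along its axis.

```bash
python3 -m handwheel '[[0.087,-0.001,-0.003,0.04,0,0,0],[0.087,0,0,0.04,0,0,0],[0.087,0,0,0.006,0,0,0],[0.087,0,0,0.003,0,0,0],[0.087,0,0,0,0,0,0]]' 15
python3 -m handwheel '[[0.087,0,0,0.001,0,0,0],[0.087,0,0,0,0,0,0]]'
python3 -c "
from h import *;from bench import ctrl
to(ctrl.get_state(),[.6103,.022,.094])"
```

```text
time: 3.0
position: [0.6122, 0.0218, 0.098]
tool_rot: [-0.161, 3.135, 0.001]
ft_force: [0.9, 1.3, 0.6]
grip_width: 1.0
grip_force: 0.0
time: 3.25
position: [0.6116, 0.0214, 0.096]
tool_rot: [-0.16, 3.136, 0.0]
ft_force: [-0.3, -0.0, 0.3]
grip_width: 0.998
grip_force: 0.0
t 3.25 pos [0.6116 0.0214 0.096 ] F [-0.3 -0.   0.3] w 86.9 gf 0.0
shift mm [1.3 0.7 2. ] turn deg [ 0.01  0.07 -0.05]
```

```bash
for i in 1 2 3 ; do :; done; python3 -m handwheel '[[0.087,0.001,0.0005,0.001,0,0,0],[0.087,0,0,0,0,0,0],[0.087,0,0,0,0,0,0]]'; python3 -m handwheel '[[0.087,0,0,0.001,0,0,0],[0.087,0,0,0,0,0,0],[0.087,0,0,0,0,0,0]]'
```

```text
time: 3.62
position: [0.6101, 0.0218, 0.0943]
tool_rot: [-0.16, 3.137, 0.0]
ft_force: [0.4, -1.0, -0.3]
grip_width: 1.0
grip_force: 0.0
time: 4.0
position: [0.6101, 0.0217, 0.0932]
tool_rot: [0.16, -3.138, -0.0]
ft_force: [-1.1, -0.1, -0.2]
grip_width: 1.002
grip_force: 0.0
```

```bash
python3 -m handwheel '[[0.056,0,0,0,0,0,0],[0.056,0,0,0,0,0,0],[0.056,0,0,0,0,0,0],[0.056,0,0,0,0,0,0]]' 4;  python3 -m handwheel '[[0.05,0,0,0,0,0,0],[0.05,0,0,0,0,0,0]]'; python3 -m handwheel '[[0.046,0,0,0,0,0,0],[0.046,0,0,0,0,0,0]]'
```

```text
time: 4.5
position: [0.6101, 0.0218, 0.0933]
tool_rot: [-0.16, 3.137, 0.0]
ft_force: [0.0, 0.3, 0.1]
grip_width: 0.679
grip_force: 0.0
time: 4.75
position: [0.6101, 0.0217, 0.0933]
tool_rot: [-0.16, 3.137, 0.0]
ft_force: [0.3, 0.4, 0.4]
grip_width: 0.585
grip_force: 0.0
time: 5.0
position: [0.6101, 0.0217, 0.0933]
tool_rot: [-0.16, 3.137, 0.0]
ft_force: [0.5, -0.7, -0.1]
grip_width: 0.535
grip_force: 0.0
```

```bash
python3 - <<'E'
from h import *;from bench import ctrl
to(ctrl.get_state(),None)
for n in("wrist","scene"):
    i=ctrl.camera_info(n);im,d=ctrl.get_image(n);np.savez(f"{n}3.npz",im=im,d=d,K=i["intrinsics"],D=i["D"],R=i["R"],t=i["t"])
a=np.load("scene3.npz")["im"][130:240,240:370];b=np.load("wrist3.npz")["im"][120:300,180:360]
cv2.imwrite("pics/g3.png",np.hstack([cv2.resize(a,(400,340),interpolation=2),cv2.resize(b,(340,340),interpolation=2)]))
E
```

```text
t 5.0 pos [0.6101 0.0217 0.0933] F [ 0.5 -0.7 -0.1] w 46.5 gf 0.0
```

View pics/g3.png

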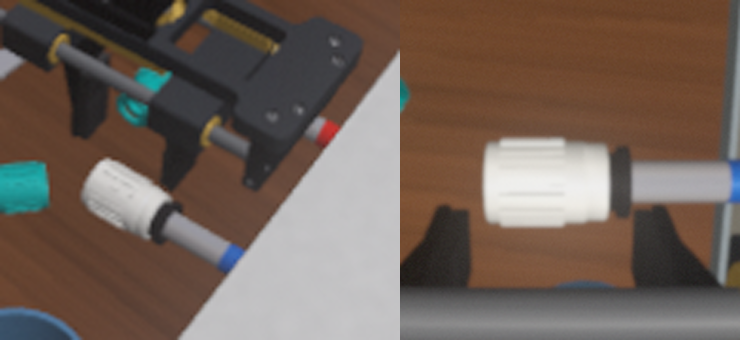

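```bash
python3 - <<'E'
from h import *
a=np.array([-.103,.9947,0])
for n in("scene3","wrist3"):
    im,d,K,D,R,t=load(n)
    T=np.array([.6101,.0217,.0933])
    X=np.array([T,T+a*.0245,T-a*.0245,[.6101,.0217,.085]])
    print(n,cv2.projectPoints(X,cv2.Rodrigues(R)[0],t,K,D)[0][:,0].round(1).tolist())
    # fingers: dark pixels' 3D, lowest z
    v,u=np.nonzero(d>0);P=pts(np.c_[u,v],d[v,u],K,D,R,t);c=im[v,u].max(1)
    for s in(1,-1):
        al=(P-T)@a*s
        m=(c<70)&(al>.015)&(al<.06)&(abs(P[:,0]-.61)<.04)&(P[:,2]>.088)&(P[:,2]<.16)
        Q=P[m];o=Q[:,2]<np.percentile(Q[:,2],5) if len(Q) else None
        if len(Q):print(s,len(Q),Q.min(0).round(4),Q.max(0).round(4),"low",Q[o].mean(0).round(4), "al",al[m].min().round(4))
E
```

```text
scene3 [[282.6, 191.7], [294.9, 198.7], [270.7, 184.8], [282.4, 194.6]]
1 139 [0.5992 0.0408 0.0881] [0.6202 0.0547 0.1584] low [0.6182 0.045  0.0894] al 0.0191
-1 137 [ 0.604  -0.0108  0.1306] [ 0.6257 -0.0011  0.1599] low [ 0.6158 -0.0043  0.1312] al 0.0234
wrist3 [[259.2, 220.5], [296.8, 220.4], [221.7, 220.5], [259.2, 216.0]]
1 775 [0.5942 0.042  0.0884] [0.6165 0.0535 0.16  ] low [0.5968 0.0445 0.0903] al 0.0214
-1 674 [ 0.6015 -0.0118  0.1326] [ 6.206e-01 -1.000e-04  1.600e-01] low [ 0.6055 -0.0049  0.1342] al 0.0224
```

The two views agree that the fingertips are at z≈0.131, about 38 mm above the reported TCP height (tips near (268,174) in the scene view, where z = 0.093 would put them at row 185). The gripper has not touched the fitting. I'll check how high the gripper body sits before going lower.

```bash
python3 - <<'E'
from h import *
a=np.array([-.103,.9947,0]);b=np.array([.9947,.103,0]);T=np.array([.6101,.0217,.0933])
for n in("scene3","wrist3"):
    im,d,K,D,R,t=load(n)
    v,u=np.nonzero(d>0);P=pts(np.c_[u,v],d[v,u],K,D,R,t)
    al=(P-T)@a;bl=(P-T)@b
    m=(P[:,2]>.125)&(P[:,2]<.32)&(abs(bl)<.1)&(abs(al)<.13)&~((al>.06)&(P[:,2]<.14))&(im[v,u].max(1)<120)
    print(n,m.sum())
    for lo in np.arange(-.12,.12,.015):
        q=m&(al>=lo)&(al<lo+.015)
        if q.sum()>5:print("along",lo.round(3),q.sum(),"z min/5%/med",P[q][:,2].min().round(3),np.percentile(P[q][:,2],5).round(3),np.median(P[q][:,2]).round(3),"across",bl[q].min().round(3),bl[q].max().round(3))
im=load("scene3")[0];cv2.imwrite("pics/s3.png",cv2.resize(im[20:250,150:430],None,fx=2.5,fy=2.5))
E
```

```text
scene3 7181
along -0.105 113 z min/5%/med 0.226 0.231 0.242 across -0.033 0.039
along -0.09 412 z min/5%/med 0.2 0.204 0.241 across -0.01 0.039
along -0.075 251 z min/5%/med 0.212 0.216 0.242 across -0.003 0.038
along -0.06 343 z min/5%/med 0.205 0.212 0.242 across -0.002 0.039
along -0.045 663 z min/5%/med 0.132 0.171 0.253 across 0.002 0.04
along -0.03 753 z min/5%/med 0.131 0.14 0.236 across -0.01 0.04
along -0.015 465 z min/5%/med 0.212 0.217 0.264 across 0.019 0.039
along 0.0 773 z min/5%/med 0.211 0.217 0.263 across -0.027 0.039
along 0.015 869 z min/5%/med 0.13 0.158 0.243 across -0.026 0.039
along 0.03 758 z min/5%/med 0.13 0.146 0.225 across -0.023 0.04
along 0.045 474 z min/5%/med 0.204 0.209 0.225 across -0.027 0.039
along 0.06 446 z min/5%/med 0.212 0.216 0.242 across -0.034 0.04
along 0.075 643 z min/5%/med 0.2 0.205 0.242 across -0.036 0.04
along 0.09 218 z min/5%/med 0.223 0.225 0.241 across -0.034 0.04
wrist3 59046
along -0.09 2000 z min/5%/med 0.201 0.203 0.208 across -0.037 0.003
along -0.075 876 z min/5%/med 0.213 0.215 0.218 across -0.033 -0.024
along -0.06 5876 z min/5%/med 0.206 0.212 0.225 across -0.038 -0.016
along -0.045 8707 z min/5%/med 0.132 0.208 0.225 across -0.038 -0.01
along -0.03 7793 z min/5%/med 0.13 0.15 0.225 across -0.038 0.012
along -0.015 4638 z min/5%/med 0.212 0.216 0.236 across -0.033 -0.022
along 0.0 4646 z min/5%/med 0.213 0.216 0.236 across -0.033 -0.022
along 0.015 7887 z min/5%/med 0.13 0.15 0.225 across -0.038 0.013
along 0.03 8819 z min/5%/med 0.132 0.207 0.226 across -0.038 -0.01
along 0.045 5947 z min/5%/med 0.206 0.212 0.226 across -0.038 -0.02
along 0.06 535 z min/5%/med 0.213 0.215 0.218 across -0.033 -0.024
along 0.075 1322 z min/5%/med 0.201 0.203 0.207 across -0.037 0.001
```

View pics/s3.png

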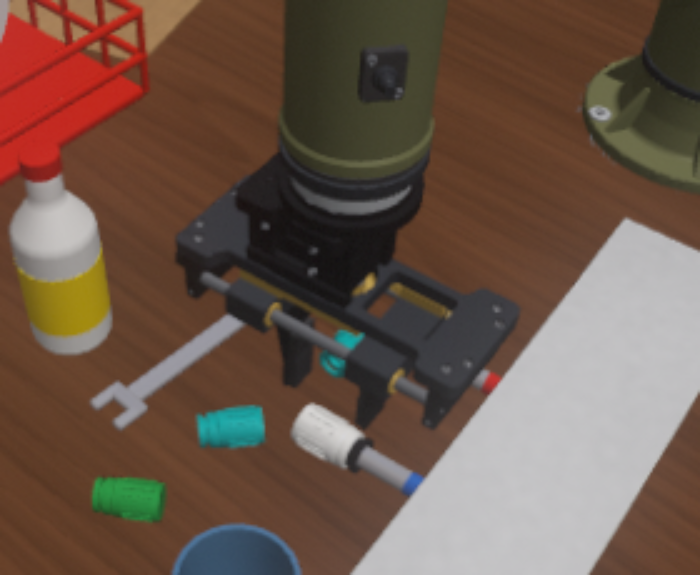

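The picture shows the fingers hanging clear above the fitting, with their tips near crop (295,380) and (365,420). The body bottom is at z = 0.200, 70 mm above the tips as specified. So the tips really are about 37 mm above the reported TCP height. I'll descend by camera and touch.

```bash
cat >> h.py <<'E'
A=np.array([-.103,.9947,0]);B=np.array([.9947,.103,0])
def tips():
    from bench import ctrl
    s=ctrl.get_state();to(s,None);T=np.array(s["position"])
    for n in("scene","wrist"):
        i=ctrl.camera_info(n);im,d=ctrl.get_image(n);K,D,R,t=i["intrinsics"],i["D"],i["R"],i["t"]
        np.savez(f"{n}L.npz",im=im,d=d,K=K,D=D,R=R,t=t)
        v,u=np.nonzero(d>0);P=pts(np.c_[u,v],d[v,u],K,D,R,t)
        al=(P-T)@A;bl=(P-T)@B;dk=(im[v,u].max(1)<75)&(abs(bl)<.045)
        for q in(1,-1):
            m=dk&(al*q>.015)&(al*q<.065)&(P[:,2]>T[2]+.012)&(P[:,2]<T[2]+.08)
            if m.sum()>9:print(n,q,m.sum(),"tip z",np.percentile(P[m][:,2],[0,1,3]).round(4),"inner",np.percentile(al[m]*q,1).round(4))
        m=(im[v,u].max(1)<120)&(abs(bl)<.05)&(abs(al)<.12)&(P[:,2]>T[2]+.095)&(P[:,2]<T[2]+.16)
        print(n,"body along",np.percentile(al[m],[.2,99.8]).round(4),"across",np.percentile(bl[m],[.2,99.8]).round(4))
E
python3 -m handwheel '[[0.065,0,0,0,0,0,0],[0.065,0,0,0,0,0,0],[0.065,0,0,0.01,0,0,0],[0.065,0,0,0.01,0,0,0],[0.065,0,0,0.008,0,0,0],[0.065,0,0,0,0,0,0],[0.065,0,0,0,0,0,0]]'
python3 -c "
from h import *;tips()"
```

```text
time: 5.98
position: [0.6103, 0.0217, 0.0654]
tool_rot: [-0.16, 3.137, -0.0]
ft_force: [-0.2, -0.8, 1.1]
grip_width: 0.748
grip_force: 0.0
t 5.97 pos [0.6103 0.0217 0.0654] F [-0.2 -0.8  1.1] w 65.0 gf 0.0
scene 1 149 tip z [0.078  0.0791 0.0832] inner 0.0191
scene -1 176 tip z [0.1025 0.103  0.1044] inner 0.033
scene body along [-0.0948  0.0934] across [-0.0339  0.0394]
wrist 1 1567 tip z [0.079  0.0861 0.0894] inner 0.0218
wrist -1 1272 tip z [0.1036 0.1057 0.1075] inner 0.0317
wrist body along [-0.0793  0.0796] across [-0.0378  0.0059]
```

```bash
python3 -m handwheel '[[0.065,0,0,0.004,0,0,0],[0.065,0,0,0.003,0,0,0],[0.065,0,0,0,0,0,0],[0.065,0,0,0,0,0,0]]'; python3 -m handwheel '[[0.065,0,0,0.001,0,0,0],[0.065,0,0,0,0,0,0],[0.065,0,0,0,0,0,0]]'; python3 -m handwheel '[[0.065,0,0,0.0007,0,0,0],[0.065,0,0,0,0,0,0],[0.065,0,0,0,0,0,0]]'
python3 -c "
from h import *;tips()"
```

```text
time: 6.58
position: [0.6102, 0.0218, 0.0583]
tool_rot: [-0.16, 3.137, 0.0]
ft_force: [-0.7, -0.4, -0.8]
grip_width: 0.749
grip_force: 0.0
time: 6.95
position: [0.6102, 0.0217, 0.0573]
tool_rot: [-0.16, 3.137, 0.0]
ft_force: [-0.6, 0.2, -1.0]
grip_width: 0.748
grip_force: 0.0
time: 7.32
position: [0.6101, 0.0218, 0.0566]
tool_rot: [-0.16, 3.137, 0.0]
ft_force: [0.3, -0.4, 0.4]
grip_width: 0.749
grip_force: 0.0
t 7.33 pos [0.6101 0.0218 0.0566] F [ 0.3 -0.4  0.4] w 65.1 gf 0.0
scene 1 147 tip z [0.0723 0.0734 0.0777] inner 0.0188
scene -1 169 tip z [0.0925 0.0942 0.0955] inner 0.033
scene body along [-0.0952  0.0934] across [-0.0343  0.0395]
wrist 1 1610 tip z [0.0763 0.0857 0.0894] inner 0.0217
wrist -1 1265 tip z [0.0948 0.0971 0.0984] inner 0.0318
wrist body along [-0.0793  0.0796] across [-0.0379  0.0059]
```

```bash
python3 -m handwheel '[[0.052,0,0,0,0,0,0],[0.052,0,0,0,0,0,0],[0.052,0,0,0,0,0,0]]' 4;  python3 -m handwheel '[[0.044,0,0,0,0,0,0],[0.044,0,0,0,0,0,0]]' ; python3 -m handwheel '[[0.044,0,0,0,0,0,0],[0.044,0,0,0,0,0,0]]'
```

```text
time: 7.8
position: [0.6101, 0.0223, 0.0566]
tool_rot: [-0.16, 3.137, 0.001]
ft_force: [-0.8, 0.5, 0.4]
grip_width: 0.607
grip_force: 0.6
time: 8.05
position: [0.6101, 0.0229, 0.0566]
tool_rot: [0.162, -3.137, -0.002]
ft_force: [-0.6, 3.7, 0.6]
grip_width: 0.558
grip_force: 4.0
time: 8.3
position: [0.6101, 0.0227, 0.0566]
tool_rot: [-0.161, 3.137, 0.002]
ft_force: [-0.2, 5.7, 1.4]
grip_width: 0.552
grip_force: 4.0
```

```bash
python3 -m handwheel '[[0.044,0,0.001,0,0,0,0],[0.044,0,0,0,0,0,0],[0.044,0,0,0,0,0,0]]' 4;  python3 -m handwheel '[[0.044,0,0.0007,0,0,0,0],[0.044,0,0,0,0,0,0]]'
```

```text
time: 8.68
position: [0.6101, 0.0228, 0.0566]
tool_rot: [-0.16, 3.137, 0.0]
ft_force: [-0.6, 2.9, 0.0]
grip_width: 0.556
grip_force: 4.0
time: 8.93
position: [0.61, 0.023, 0.0566]
tool_rot: [-0.16, 3.137, -0.001]
ft_force: [0.4, 3.0, 0.2]
grip_width: 0.558
grip_force: 4.0
```

```bash
python3 -m handwheel '[[0.044,0,0.0006,0,0,0,0],[0.044,0,0,0,0,0,0],[0.044,0,0,0,0,0,0]]' 8;  python3 -m handwheel '[[0.044,0,0,0,0,0,0],[0.044,0,0,0,0,0,0],[0.044,0,0,0,0,0,0]]' 14
```

```text
time: 9.3
position: [0.6101, 0.0228, 0.0567]
tool_rot: [-0.159, 3.137, -0.002]
ft_force: [0.5, -1.2, 0.2]
grip_width: 0.544
grip_force: 8.0
time: 9.68
position: [0.6101, 0.0225, 0.0566]
tool_rot: [-0.159, 3.137, -0.002]
ft_force: [1.4, -4.8, 0.1]
grip_width: 0.527
grip_force: 14.0
```

```bash
python3 - <<'E'
from h import *;from bench import ctrl
to(ctrl.get_state(),None)
im=ctrl.get_image("scene")[0];b=ctrl.get_image("wrist")[0]
cv2.imwrite("pics/g4.png",np.hstack([cv2.resize(im[150:240,240:350],(440,360),interpolation=2),cv2.resize(b[150:280,190:320],(360,360),interpolation=2)]))
E
```

```text
t 9.68 pos [0.6101 0.0225 0.0566] F [ 1.4 -4.8  0.1] w 45.8 gf 14.0
```

View pics/g4.png

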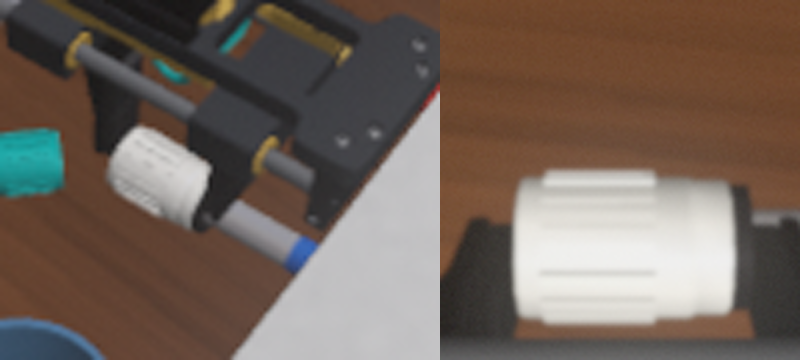

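The fingers are on the ring and on the closed face, at 45.8 mm, so the ring is fully in. I'll draw it off gently.

```bash
python3 -m handwheel '[[0.044,0,-0.001,0,0,0,0],[0.044,0,-0.001,0,0,0,0],[0.044,0,-0.001,0,0,0,0],[0.044,0,0,0,0,0,0]]' 15;  python3 -m handwheel '[[0.044,0,-0.0015,0,0,0,0],[0.044,0,-0.0015,0,0,0,0],[0.044,0,-0.0015,0,0,0,0]]'
```

```text
time: 10.28
position: [0.6101, 0.0222, 0.0566]
tool_rot: [0.161, -3.137, -0.002]
ft_force: [0.5, -0.8, 1.3]
grip_width: 0.525
grip_force: 15.0
time: 10.65
position: [0.6103, 0.0211, 0.0566]
tool_rot: [0.164, -3.137, -0.008]
ft_force: [-0.3, 8.3, 2.6]
grip_width: 0.52
grip_force: 15.0
```

```bash
python3 -m handwheel '[[0.044,0,-0.0015,0,0,0,0],[0.044,0,-0.0015,0,0,0,0]]';  python3 -m handwheel '[[0.044,0,-0.0015,0,0,0,0],[0.044,0,-0.0015,0,0,0,0]]'
```

```text
time: 10.9
position: [0.6103, 0.0207, 0.0566]
tool_rot: [0.166, -3.136, -0.013]
ft_force: [-2.8, 12.0, 3.2]
grip_width: 0.521
grip_force: 15.0
time: 11.15
position: [0.6107, 0.0168, 0.0564]
tool_rot: [0.167, -3.136, -0.01]
ft_force: [0.6, 0.6, 0.2]
grip_width: 0.523
grip_force: 14.9
```

```bash
cat >> h.py <<'E'
def white():
    from bench import ctrl
    s=ctrl.get_state();to(s,None);T=np.array(s["position"])+[0,0,.0372]
    for n in("wrist","scene"):
        i=ctrl.camera_info(n);im,d=ctrl.get_image(n);K,D,R,t=i["intrinsics"],i["D"],i["R"],i["t"]
        np.savez(f"{n}L.npz",im=im,d=d,K=K,D=D,R=R,t=t)
        v,u=np.nonzero(d>0);P=pts(np.c_[u,v],d[v,u],K,D,R,t);hs=cv2.cvtColor(im,cv2.COLOR_BGR2HSV)[v,u]
        al=(P-T)@A;bl=(P-T)@B
        m=(hs[:,1]<45)&(hs[:,2]>185)&(abs(bl)<.03)&(abs(al)<.035)&(abs(P[:,2]-T[2])<.05)
        if m.sum()<20: print(n,"none",m.sum());continue
        print(n,m.sum(),"al",np.percentile(al[m],[1,99]).round(4),"bl",np.percentile(bl[m],[1,99]).round(4),"dz",np.percentile(P[m][:,2]-T[2],[1,99]).round(4))
        ks=[np.percentile(P[m&(abs(al-k)<.003)][:,2]-T[2],97).round(4) if (m&(abs(al-k)<.003)).sum()>5 else None for k in(-.02,-.013,-.006,.001,.008,.013)];print(" top profile",ks)
E
python3 -c "
from h import *;white()"
python3 -m handwheel '[[0.044,0,-0.002,0,0,0,0],[0.044,0,-0.002,0,0,0,0],[0.044,0,-0.002,0,0,0,0],[0.044,0,-0.002,0,0,0,0]]'
python3 -c "
from h import *;white()"
```

```text
t 11.15 pos [0.6107 0.0168 0.0564] F [0.6 0.6 0.2] w 45.5 gf 14.9
wrist 3749 al [-0.022   0.0184] bl [-0.0153  0.0104] dz [-0.0084  0.0075]
 top profile [np.float64(0.0068), np.float64(0.0071), np.float64(0.0075), np.float64(0.0074), np.float64(0.0069), np.float64(0.0065)]
scene 222 al [-0.0261  0.0127] bl [-0.0074  0.0105] dz [-0.0015  0.0071]
 top profile [np.float64(0.0064), np.float64(0.007), np.float64(0.0063), np.float64(0.0059), np.float64(0.0061), np.float64(0.0051)]
time: 11.75
position: [0.612, 0.0021, 0.0565]
tool_rot: [0.16, -3.137, 0.0]
ft_force: [0.6, -1.0, -1.2]
grip_width: 0.523
grip_force: 15.0
t 11.75 pos [0.612  0.0021 0.0565] F [ 0.6 -1.  -1.2] w 45.5 gf 15.0
wrist 3979 al [-0.0222  0.0191] bl [-0.0153  0.0107] dz [-0.0095  0.0076]
 top profile [np.float64(0.0068), np.float64(0.0074), np.float64(0.0074), np.float64(0.0074), np.float64(0.0066), np.float64(0.0063)]
scene 214 al [-0.0231  0.0155] bl [-0.0067  0.0114] dz [-0.0004  0.0072]
 top profile [np.float64(0.0062), np.float64(0.0071), np.float64(0.0068), np.float64(0.0076), np.float64(0.0064), np.float64(0.0058)]
```

The fitting is coming off with the gripper and the force is near zero. I'll continue until it is clear.

```bash
python3 -m handwheel '[[0.044,0,-0.004,0,0,0,0],[0.044,0,-0.006,0,0,0,0],[0.044,0,-0.006,0,0,0,0],[0.044,0,-0.006,0,0,0,0],[0.044,0,-0.006,0,0,0,0],[0.044,0,-0.006,0,0,0,0],[0.044,0,0,0,0,0,0],[0.044,0,0,0,0,0,0]]'
python3 - <<'E'
from h import *;white()
from bench import ctrl
i=ctrl.camera_info("top");im,d=ctrl.get_image("top");np.savez("topL.npz",im=im,d=d,K=i["intrinsics"],D=i["D"],R=i["R"],t=i["t"])
to(ctrl.get_state(),[.5048-.0516*-.103,.0119-.0516*.9947,.0566])
w=np.load("wristL.npz")["im"];s=np.load("sceneL.npz")["im"]
cv2.imwrite("pics/g5.png",np.hstack([cv2.resize(s[140:230,240:350],(440,360),interpolation=2),cv2.resize(w[150:280,190:320],(360,360),interpolation=2)]))
E
```

```text
time: 12.85
position: [0.6155, -0.0309, 0.0565]
tool_rot: [-0.16, 3.137, 0.001]
ft_force: [-0.8, 0.1, -0.6]
grip_width: 0.52
grip_force: 15.0
t 12.85 pos [ 0.6155 -0.0309  0.0565] F [-0.8  0.1 -0.6] w 45.2 gf 15.0
wrist 3982 al [-0.0222  0.0191] bl [-0.0154  0.0108] dz [-0.0096  0.0075]
 top profile [np.float64(0.0068), np.float64(0.0073), np.float64(0.0074), np.float64(0.0074), np.float64(0.0067), np.float64(0.0062)]
scene 200 al [-0.0219  0.0158] bl [-0.0066  0.0114] dz [-0.0006  0.0076]
 top profile [np.float64(0.0068), np.float64(0.0068), np.float64(0.0072), np.float64(0.0072), np.float64(0.0064), np.float64(0.0052)]
t 13.0 pos [ 0.6156 -0.0308  0.0566] F [ 0.3 -0.  -0.9] w 45.4 gf 15.0
shift mm [105.8   2.2  -0. ] turn deg [ 0.01  0.01 -0.02]
```

View pics/g5.png

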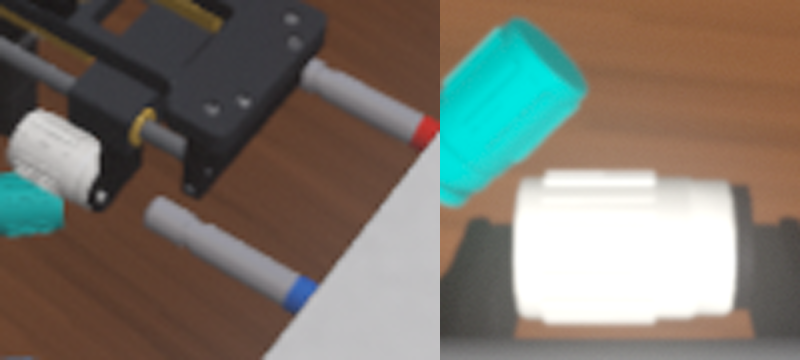

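The fitting is off the cold pipe and held level in both views; the bare cold pipe ends at (152,213). Moving 106 mm across to the hot tail's axis.

```bash
python3 -m handwheel '[[0.044,0.01,0,0,0,0,0],[0.044,0.02,0,0,0,0,0],[0.044,0.025,0,0,0,0,0],[0.044,0.025,0,0,0,0,0],[0.044,0.017,0,0,0,0,0],[0.044,0.009,0,0,0,0,0],[0.044,0,0,0,0,0,0],[0.044,0,0,0,0,0,0],[0.044,0,0,0,0,0,0]]'
python3 - <<'E'
from h import *;white()
from bench import ctrl
i=ctrl.camera_info("top");im,d=ctrl.get_image("top");np.savez("topL.npz",im=im,d=d,K=i["intrinsics"],D=i["D"],R=i["R"],t=i["t"])
s=ctrl.get_state();to(s,[.5048+.0516*.103,.0119-.0516*.9947,.0566])
# wrist: stop end (white/black) vs hot pipe midline, in rows; compare across coordinate
im,d,K,D,R,t=load("wristL");v,u=np.nonzero(d>0);P=pts(np.c_[u,v],d[v,u],K,D,R,t);T=s["position"]
al=(P-T)@A;bl=(P-T)@B
for lo in np.arange(-.022,.1,.006):
    m=(al>=lo)&(al<lo+.006)&(abs(bl)<.025)&(P[:,2]>.07)&(P[:,2]<.106)
    if m.sum()>20:
        k=P[m][:,2]>np.percentile(P[m][:,2],97)-.004
        print(lo.round(3),m.sum(),"bl",np.percentile(bl[m],[1,99]).round(4),"z",np.percentile(P[m][:,2],97).round(4),"crest bl",bl[m][k].mean().round(4),im[v,u][m].mean(0).round())
E
```

```text
time: 14.12
position: [0.5107, -0.042, 0.0566]
tool_rot: [-0.161, 3.137, -0.001]
ft_force: [0.2, -0.3, -0.8]
grip_width: 0.526
grip_force: 15.0
t 14.12 pos [ 0.5107 -0.042   0.0566] F [ 0.2 -0.3 -0.8] w 45.7 gf 15.0
wrist 4018 al [-0.0222  0.0192] bl [-0.0153  0.0106] dz [-0.0097  0.0076]
 top profile [np.float64(0.0068), np.float64(0.0074), np.float64(0.0074), np.float64(0.0072), np.float64(0.0067), np.float64(0.0064)]
scene 156 al [-0.0221  0.0159] bl [-0.0051  0.0109] dz [-0.0011  0.0073]
 top profile [np.float64(0.0065), np.float64(0.0069), np.float64(0.0074), np.float64(0.0067), np.float64(0.0051), np.float64(0.0051)]
t 14.28 pos [ 0.5103 -0.042   0.0564] F [-0.  -0.2 -0.8] w 45.2 gf 15.0
shift mm [-0.1  2.6 -0.2] turn deg [-0.01 -0.01 -0.05]
-0.022 559 bl [-0.0146  0.0117] z 0.1007 crest bl -0.0015 [248. 250. 250.]
-0.016 584 bl [-0.015  0.011] z 0.1012 crest bl -0.0013 [252. 253. 254.]
-0.01 604 bl [-0.0152  0.0109] z 0.1013 crest bl -0.0014 [252. 253. 254.]
-0.004 580 bl [-0.0151  0.011 ] z 0.1011 crest bl -0.0016 [252. 253. 254.]
0.002 596 bl [-0.0149  0.0115] z 0.1009 crest
[... 355 characters left out ...]
.0937 crest bl -0.0019 [167. 168. 175.]
0.05 230 bl [-0.0088  0.0043] z 0.0938 crest bl -0.0035 [198. 197. 202.]
0.056 211 bl [-0.0087 -0.0007] z 0.094 crest bl -0.0041 [197. 195. 200.]
0.062 177 bl [-0.0083 -0.    ] z 0.0933 crest bl -0.0037 [199. 198. 202.]
0.068 228 bl [-0.0085 -0.0002] z 0.0937 crest bl -0.0038 [192. 190. 194.]
0.074 208 bl [-0.0087 -0.0005] z 0.0941 crest bl -0.0039 [199. 197. 201.]
0.08 206 bl [-0.0087 -0.0001] z 0.094 crest bl -0.0039 [197. 195. 199.]
0.086 197 bl [-0.0087 -0.0005] z 0.0938 crest bl -0.0042 [198. 196. 200.]
0.092 192 bl [-0.0086 -0.0005] z 0.0941 crest bl -0.004 [198. 197. 200.]
0.098 187 bl [-0.0086 -0.0003] z 0.0938 crest bl -0.0041 [199. 197. 201.]
```

```bash
python3 -m handwheel '[[0.044,0.0004,0.004,0,0,0,0],[0.044,0,0.006,0,0,0,0],[0.044,0,0.005,0,0,0,0],[0.044,0,0.002,0,0,0,0],[0.044,0,0,0,0,0,0]]' 15
python3 -m handwheel '[[0.044,0,0.003,0,0,0,0],[0.044,0,0.003,0,0,0,0],[0.044,0,0,0,0,0,0]]'
python3 -m handwheel '[[0.044,0,0.003,0,0,0,0],[0.044,0,0.003,0,0,0,0],[0.044,0,0,0,0,0,0]]'
```

```text
time: 14.9
position: [0.508, -0.0249, 0.0566]
tool_rot: [-0.161, 3.137, 0.0]
ft_force: [-0.3, -0.3, -0.6]
grip_width: 0.524
grip_force: 15.0
time: 15.28
position: [0.5073, -0.0188, 0.0565]
tool_rot: [0.161, -3.137, -0.0]
ft_force: [-0.9, 0.7, -0.7]
grip_width: 0.521
grip_force: 15.0
time: 15.65
position: [0.5067, -0.0128, 0.0565]
tool_rot: [-0.161, 3.137, 0.0]
ft_force: [0.8, -0.2, -0.8]
grip_width: 0.519
grip_force: 15.0
```

```bash
python3 -m handwheel '[[0.044,0,0.003,0,0,0,0],[0.044,0,0.003,0,0,0,0],[0.044,0,0,0,0,0,0]]'
python3 -m handwheel '[[0.044,0,0.003,0,0,0,0],[0.044,0,0.003,0,0,0,0],[0.044,0,0,0,0,0,0]]'
python3 -m handwheel '[[0.044,0,0.002,0,0,0,0],[0.044,0,0.002,0,0,0,0],[0.044,0,0,0,0,0,0]]'
python3 -c "
from h import *;white()"
```

```text
time: 16.02
position: [0.5061, -0.0068, 0.0566]
tool_rot: [-0.161, 3.137, 0.0]
ft_force: [-0.1, -0.9, -0.9]
grip_width: 0.525
grip_force: 15.0
time: 16.4
position: [0.5055, -0.0008, 0.0566]
tool_rot: [-0.161, 3.137, 0.0]
ft_force: [-0.9, -0.3, 0.0]
grip_width: 0.52
grip_force: 15.0
time: 16.77
position: [0.5051, 0.003, 0.0565]
tool_rot: [-0.161, 3.137, 0.0]
ft_force: [1.1, 0.2, 0.0]
grip_width: 0.524
grip_force: 15.0
t 16.77 pos [0.5051 0.003  0.0565] F [1.1 0.2 0. ] w 45.6 gf 15.0
wrist 3767 al [-0.0218  0.0187] bl [-0.0153  0.0103] dz [-0.0103  0.0077]
 top profile [np.float64(0.0069), np.float64(0.0075), np.float64(0.0075), np.float64(0.0075), np.float64(0.0068), np.float64(0.0064)]
scene 172 al [-0.0231  0.0159] bl [-0.0053  0.0119] dz [-0.0006  0.0077]
 top profile [np.float64(0.0064), np.float64(0.0076), np.float64(0.0067), np.float64(0.0077), np.float64(0.0061), np.float64(0.0053)]
```

```bash
python3 -m handwheel '[[0.044,0,0.002,0,0,0,0],[0.044,0,0.001,0,0,0,0],[0.044,0,0,0,0,0,0]]'
python3 -m handwheel '[[0.044,0,0.001,0,0,0,0],[0.044,0,0.001,0,0,0,0],[0.044,0,0,0,0,0,0]]'
```

```text
time: 17.25
position: [0.5048, 0.0057, 0.0566]
tool_rot: [-0.16, 3.137, -0.0]
ft_force: [1.1, 0.5, -1.8]
grip_width: 0.524
grip_force: 15.0
time: 17.62
position: [0.5047, 0.0068, 0.0566]
tool_rot: [-0.159, 3.137, -0.002]
ft_force: [0.5, -3.5, -0.7]
grip_width: 0.525
grip_force: 15.0
```

The O-ring has been met about 5 mm before home, as described. I'll release, then finish the push with shut fingers on the closed face, on the axis.

```bash
python3 -m handwheel '[[0.06,0,0,0,0,0,0],[0.06,0,0,0,0,0,0],[0.06,0,0,0,0,0,0],[0.06,0,0,-0.01,0,0,0],[0.06,0,0,-0.02,0,0,0],[0.0,0,-0.02,-0.01,0,0,0],[0.0,0,-0.03,0,0,0,0],[0.0,0,-0.01,0,0,0,0],[0.0,0,0,0,0,0,0],[0.0,0,0,0,0,0,0],[0.0,0,0,0,0,0,0],[0.0,0,0,0,0,0,0]]' 15
python3 - <<'E'
from h import *;from bench import ctrl
s=ctrl.get_state();to(s,[.5048+.0405*.103,.0119-.045,.043])
for n in("wrist","top"):
    i=ctrl.camera_info(n);im,d=ctrl.get_image(n);np.savez(n+"L.npz",im=im,d=d,K=i["intrinsics"],D=i["D"],R=i["R"],t=i["t"])
    im,d,K,D,R,t=load(n+"L");v,u=np.nonzero(d>0);P=pts(np.c_[u,v],d[v,u],K,D,R,t)
    H=np.array([.5048,.0119,0]);al=(P-H)@A;bl=(P-H)@B
    hs=cv2.cvtColor(im,cv2.COLOR_BGR2HSV)[v,u]
    m=(hs[:,1]<45)&(hs[:,2]>190)&(abs(bl)<.02)&(al>-.045)&(al<.025)&(P[:,2]>.07)&(P[:,2]<.106)
    k=(hs[:,2]<75)&(abs(bl)<.014)&(al>.0)&(al<.035)&(P[:,2]>.085)&(P[:,2]<.106)
    if m.sum():print(n,m.sum(),"white al",np.percentile(al[m],[1,99]).round(4),"z",np.percentile(P[m][:,2],97).round(4),"ring al",np.percentile(al[k],[2,98]).round(4) if k.sum()>5 else k.sum())
E
```

```text
time: 19.12
position: [0.5107, -0.0513, 0.0965]
tool_rot: [0.162, -3.137, -0.0]
ft_force: [-0.3, 0.1, -0.4]
grip_width: 0.027
grip_force: 0.0
t 19.12 pos [ 0.5107 -0.0513  0.0965] F [-0.3  0.1 -0.4] w 2.3 gf 0.0
shift mm [-0.2 18.3 53.5] turn deg [ 0.01 -0.01  0.01]
wrist 2824 white al [-0.0282  0.024 ] z 0.101 ring al 0
```

```bash
python3 -m handwheel '[[0,0,0,0.02,0,0,0],[0,0,0,0.02,0,0,0],[0,0,0,0.0135,0,0,0],[0,0,0.006,0,0,0,0],[0,0,0.006,0,0,0,0],[0,0,0.003,0,0,0,0],[0,0,0,0,0,0,0]]' 15
python3 -m handwheel '[[0,0,0.002,0,0,0,0],[0,0,0.002,0,0,0,0],[0,0,0,0,0,0,0]]'
python3 -m handwheel '[[0,0,0.0015,0,0,0,0],[0,0,0.0015,0,0,0,0],[0,0,0,0,0,0,0]]'
```

```text
time: 20.1
position: [0.5096, -0.0366, 0.0436]
tool_rot: [-0.161, 3.136, 0.0]
ft_force: [-0.1, 0.2, 0.4]
grip_width: 0.008
grip_force: 0.0
time: 20.48
position: [0.5088, -0.0329, 0.0431]
tool_rot: [-0.161, 3.137, 0.0]
ft_force: [0.5, -0.1, 0.2]
grip_width: 0.006
grip_force: 0.0
time: 20.85
position: [0.5085, -0.0299, 0.0431]
tool_rot: [-0.161, 3.137, 0.0]
ft_force: [0.2, 0.4, -0.7]
grip_width: 0.008
grip_force: 0.0
```

```bash
for k in 1; do python3 -m handwheel '[[0,0,0.0015,0,0,0,0],[0,0,0.0015,0,0,0,0],[0,0,0,0,0,0,0]]'; done
python3 -m handwheel '[[0,0,0.0015,0,0,0,0],[0,0,0.0015,0,0,0,0],[0,0,0,0,0,0,0]]'
python3 -m handwheel '[[0,0,0.0015,0,0,0,0],[0,0,0.0015,0,0,0,0],[0,0,0,0,0,0,0]]'
```

```text
time: 21.22
position: [0.5082, -0.0269, 0.0431]
tool_rot: [-0.161, 3.137, 0.0]
ft_force: [1.1, -0.7, -0.7]
grip_width: 0.004
grip_force: 0.0
time: 21.6
position: [0.5079, -0.0252, 0.0431]
tool_rot: [-0.159, 3.137, -0.002]
ft_force: [1.1, -3.2, 1.2]
grip_width: 0.006
grip_force: 1.8
time: 21.98
position: [0.5078, -0.0243, 0.0432]
tool_rot: [-0.158, 3.137, -0.006]
ft_force: [-0.5, -8.0, 0.9]
grip_width: 0.005
grip_force: 4.1
```

```bash
python3 -m handwheel '[[0,0,0.0015,0,0,0,0],[0,0,0.001,0,0,0,0],[0,0,0,0,0,0,0]]'
python3 -m handwheel '[[0,0,0.0015,0,0,0,0],[0,0,0.001,0,0,0,0],[0,0,0,0,0,0,0]]'
```

```text
time: 22.35
position: [0.5078, -0.0239, 0.0434]
tool_rot: [-0.156, 3.137, -0.009]
ft_force: [-0.6, -13.0, 2.1]
grip_width: 0.006
grip_force: 5.9
time: 22.72
position: [0.5074, -0.0202, 0.0433]
tool_rot: [-0.157, 3.137, -0.007]
ft_force: [1.3, -9.8, 1.0]
grip_width: 0.006
grip_force: 4.8
```

Through the O-ring; now pushing up to the stop.

```bash
python3 -m handwheel '[[0,0,0.0015,0,0,0,0],[0,0,0.001,0,0,0,0],[0,0,0,0,0,0,0]]'
python3 -m handwheel '[[0,0,0.0015,0,0,0,0],[0,0,0.001,0,0,0,0],[0,0,0,0,0,0,0]]'
```

```text
time: 23.1
position: [0.5073, -0.0199, 0.0434]
tool_rot: [-0.155, 3.137, -0.011]
ft_force: [0.7, -13.9, 0.8]
grip_width: 0.008
grip_force: 6.8
time: 23.48
position: [0.5073, -0.0195, 0.0434]
tool_rot: [-0.153, 3.137, -0.015]
ft_force: [1.1, -17.4, 0.9]
grip_width: 0.004
grip_force: 8.8
```

```bash
python3 -m handwheel '[[0,0,0.0015,0,0,0,0],[0,0,0.0015,0,0,0,0],[0,0,0,0,0,0,0]]'
python3 -m handwheel '[[0,0,0.001,0,0,0,0],[0,0,0,0,0,0,0]]'
```

```text
time: 23.85
position: [0.5072, -0.0191, 0.0435]
tool_rot: [-0.151, 3.136, -0.019]
ft_force: [1.2, -22.4, 0.3]
grip_width: 0.003
grip_force: 11.1
time: 24.1
position: [0.5072, -0.019, 0.0436]
tool_rot: [-0.151, 3.136, -0.021]
ft_force: [1.4, -23.4, 0.4]
grip_width: 0.001
grip_force: 11.9
```

From 14 N to 23 N the tool advanced only at the pipe's own compliance, so the fitting is on its stop. Backing away to inspect.

```bash
python3 -m handwheel '[[0,0,-0.004,0,0,0,0],[0,0,-0.004,0,0,0,0],[0,0,-0.006,0,0,0,0],[0,0,-0.01,0,0,0,0],[0,0,-0.015,-0.01,0,0,0],[0,0,0,-0.03,0,0,0],[0,0,0,-0.04,0,0,0],[0,0,-0.04,-0.03,0,0,0],[0,0,-0.04,0,0,0,0],[0,0,-0.04,0,0,0,0],[0,0,0,0,0,0,0],[0,0,0,0,0,0,0]]'
python3 - <<'E'
from h import *;from bench import ctrl
to(ctrl.get_state(),None)
out=[]
for n in("scene","top"):
    i=ctrl.camera_info(n);im,d=ctrl.get_image(n);np.savez(n+"L.npz",im=im,d=d,K=i["intrinsics"],D=i["D"],R=i["R"],t=i["t"])
    im,d,K,D,R,t=load(n+"L");v,u=np.nonzero(d>0);P=pts(np.c_[u,v],d[v,u],K,D,R,t)
    H=np.array([.5048,.0119,0]);al=(P-H)@A;bl=(P-H)@B
    hs=cv2.cvtColor(im,cv2.COLOR_BGR2HSV)[v,u]
    m=(hs[:,1]<30)&(hs[:,2]>200)&(abs(bl)<.02)&(al>-.045)&(al<.04)&(P[:,2]>.07)&(P[:,2]<.106)
    red=((hs[:,0]<8)|(hs[:,0]>172))&(hs[:,1]>120)&(abs(bl)<.02)&(al>0)&(al<.12)
    k=(hs[:,2]<80)&(abs(bl)<.014)&(al>.0)&(al<.05)&(P[:,2]>.085)&(P[:,2]<.106)
    print(n,m.sum(),"white",np.percentile(al[m],[1,99]).round(4) if m.sum()>5 else 0,"ring",np.percentile(al[k],[2,98]).round(4) if k.sum()>5 else 0,"red",np.percentile(al[red],[2,98]).round(4) if red.sum()>5 else 0)
    out.append(im)
cv2.imwrite("pics/end.png",np.hstack([cv2.resize(out[0][120:230,230:360],(440,372),interpolation=2),cv2.resize(out[1][180:290,150:250],(338,372),interpolation=2)]))
# same measure on the initial top picture for the cold tail
im,d,K,D,R,t=load("top");v,u=np.nonzero(d>0);P=pts(np.c_[u,v],d[v,u],K,D,R,t);H=np.array([.6101,.0228,0]);al=(P-H)@A;bl=(P-H)@B;hs=cv2.cvtColor(im,cv2.COLOR_BGR2HSV)[v,u]
m=(hs[:,1]<30)&(hs[:,2]>200)&(abs(bl)<.02)&(al>-.045)&(al<.04)&(P[:,2]>.07)&(P[:,2]<.106)
k=(hs[:,2]<80)&(abs(bl)<.014)&(al>.0)&(al<.05)&(P[:,2]>.085)&(P[:,2]<.106)
print("initial cold: white",np.percentile(al[m],[1,99]).round(4),"ring",np.percentile(al[k],[2,98]).round(4))
E
```

```text
time: 25.6
position: [0.5224, -0.1649, 0.1533]
tool_rot: [-0.16, 3.137, 0.001]
ft_force: [-0.2, 0.2, -0.4]
grip_width: 0.005
grip_force: 0.0
t 25.6 pos [ 0.5224 -0.1649  0.1533] F [-0.2  0.2 -0.4] w 0.4 gf 0.0
scene 67 white [-0.0222  0.0154] ring [0.0175 0.0237] red [0.06   0.0674]
top 363 white [-0.0245  0.0168] ring [0.0204 0.0243] red [0.0606 0.0797]
initial cold: white [-0.0245  0.0169] ring [0.0203 0.0246]
```

View pics/end.png

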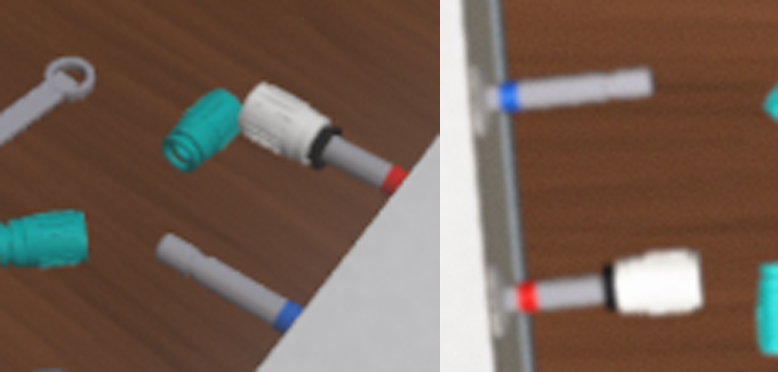

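The stop end now sits on the red-band tail at (280,120), with its ring out and the cold pipe bare. Its position matches the initial one on the cold tail to a few tenths of a millimetre.

```bash
python3 -c "
from bench import ctrl;print(ctrl.close_job())"
```

```text
the job is handed in; nothing more can be done
None
```

The stop end was drawn off the cold tail with its ring held in, then pushed fully home on the hot tail; its ring is back out, and the job is handed in at about 26 s with the arm clear.

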